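# Make up two cabinet-fitting kits

## Task

Make up the two fitting kits for the cabinet work from the loose ironmongery on the bench: into the tray with three compartments, for the cupboard door, go the long hinge, the barrel bolt and the turned knob; into the tray with two compartments, for the chest, go the short hinge and the bow handle. Set each fitting down, without dropping it, in a compartment of its own, fully on the tray's floor and the same way up as it is now. Leave the castor standing where it is.

Things in the scene. Friction and masses are not known exactly. Their poses are not given: they have to be found in the camera images.
- tray3: Loose low plywood tray (0.6 kg), 126 mm along its x, 272 along y, 22 high, floor and walls 5 thick. Thin walls divide it into three equal open compartments in a row along y, each 116 (x) by 84 mm (y) inside, centred at x = 0, y = -89, 0 and +89 mm; floor at z = 5 mm, wall tops at 22. Its x points roughly away from the robot. Origin: centre of the underside; z up.
- tray2: Loose low plywood tray (0.4 kg), 126 mm along its x, 183 along y, 22 high, floor and walls 5 thick. Thin walls divide it into two equal open compartments in a row along y, each 116 (x) by 84 mm (y) inside, centred at x = 0, y = -44.5 and +44.5 mm; floor at z = 5 mm, wall tops at 22. Its x points roughly away from the robot. Origin: centre of the underside; z up.
- long_hinge: The long one of two steel butt hinges, folded shut and lying flat: 90 mm along its x, 30 mm along y, 10 mm high, with a round knuckle of 10 mm along its +y edge. Its two long edges (30 mm apart) are the grip. 0.12 to 0.21 kg. Origin: centre of the underside; z up. Its x is roughly along the robot's x.
- short_hinge: The short one of two steel butt hinges, folded shut and lying flat: 55 mm along its x, 30 mm along y, 10 mm high, with a round knuckle of 10 mm along its +y edge. Its two long edges (30 mm apart) are the grip. 0.075 to 0.13 kg. Origin: centre of the underside; z up. Its x is roughly along the robot's x.
- barrel_bolt: Steel barrel bolt lying on its plate: plate 90 mm along its x, 34 along y, 3 thick; on its middle a casing from x = -22 to +22 mm, 20 mm wide, rounded above, 18 mm high: grip it across y, above the plate. The rod along x does not slide; its upright pull at x = -35 mm is 32 mm high. 0.10 to 0.18 kg. Origin: centre of the underside; z up. Its x is roughly along the robot's x.
- bow_handle: Steel bow handle standing on two round feet of 20 mm, 88 mm apart along its x (108 mm over all); a round 12 mm bar bridges them, straight and level between x = -20 and +20 mm, from z = 24 to 36 mm. Grip the bar across y at the middle. 0.09 to 0.16 kg. Origin: centre of the underside; z up. Its x is roughly along the robot's x.
- knob: Turned knob of dark wood standing on its foot: head 40 mm in diameter, widest at z = 23 mm, foot 28 mm, neck 19 mm, 37 mm high. Round about z, so its yaw is of no account. 0.03 to 0.05 kg. Origin: centre of the underside; z up. Stands loose on the bench.
- castor: Swivel castor that belongs to neither kit: square steel plate 56 by 56 mm lying down, fork and black wheel of 40 mm up, 56 mm high in all, 0.12 kg. Loose, stands among the fittings. Origin: centre of the underside; z up.
Things that resemble listed ones, but are neither listed nor needed, are in the scene too. Leave any green or turquoise look-alike of the long_hinge alone.

How it is judged:
By the outcome, as a careful person would: the job done as asked, in the order asked, and still so for the second after the job is handed in, with the robot touching nothing.
It also fails if it takes over 106 s, if anything falls off the work surface, if the arm or the gripper's body presses on something with over 40 N, if the wrist force passes 120 N, or if a joint passes its speed limit or range.

## Robot

A 7-joint arm with a two-finger parallel gripper is mounted at the origin on the work surface. World frame = base frame: x ahead of the robot, y to its left, z up, the work surface at z = 0. Lengths are in m, angles in rad, forces in N, time in s.
With the tool pointing down it reaches from about 0.425 to 0.925 m from the base axis. Payload 6.8 kg.
Tool frame: the origin (TCP) lies on the centre line of the jaws, within the pads' length; the fingertips stand bot.tip_reach ahead of it and the grasp point (between the pads) lies 3 mm ahead of it (bot.tip_reach is the distance from the TCP to the fingertips, in m); z points along the fingers, y is the line along which they close (so a half turn about z gives the same grasp; the last joint's range is limited). The gripper opens to 85 mm and grips with 20 to 120 N. Pads are 22 mm wide; open, the fingers measure 114 mm over their backs; the gripper's body (76 mm by 85 mm) begins 54 mm behind the grasp point. The pads swing forward as they close: fully open they stand 13 mm farther back than shut.
Start: joints at [1.151, 0.477, 0.022, 1.555, -0.011, 1.109, -0.083], TCP at [0.207, -0.642, 0.253] pointing down, gripper open.
Joint ranges: [-2.96, 2.96], [-0.34, 2.1], [-1.41, 1.46], [0.24, 2.44], [-1.37, 4.51], [0.17, 1.92], [-2.96, 2.96]. Speed limits (rad/s): [2.39, 2.39, 3.14, 3.14, 3.14, 3.14, 3.14].

## Interface

Orientations are given as a unit quaternion [w, x, y, z].
In Python, from station import bot gives the robot as it stands.
- The arm moves only by the tool jog_arm, never from a script. Its argument "deltas" is a list of rows, each a list of 7 numbers: the shift along the world's x, y, z in m, then the turn, a rotation vector about the world's x, y, z in rad, then the opening, from 0 (shut) to 1 (fully open). In form: [[x, y, z, rx, ry, rz, grip], ...]. A call has 1 to 10 rows; each row shifts and turns the commanded pose from where the row before left it; what a row does not reach is not made up. A row lasts 1/10 s, in which the tool goes at most 50 mm and 8.59 degrees, less where a joint would pass 70% of its speed; a pose out of reach is approached as far as the arm can. A call with a gripper value outside its range is refused whole. The fingers move at their own pace and stop on an object; "newtons" is the grip in N (left out, the last holds). Time passes only in rows, so rows that do not move let the fingers close. It gives the time, the measured TCP pose, the force, the opening and the grip force at its end, in the units of the state.
- bot.get_obs(): the state, without advancing time (a new reading comes with each control period).
- bot.read_camera(name): name is "scene" or "top" or "wrist"; returns a dict with "img" (384x512x3 uint8, red, green, blue), "K" (3x3 intrinsics, pixels), "eye" and "attitude" of the camera in the world. Camera axes: x right, y down, z forward; pixel columns grow to the right and rows downward; lengths in m; the calibration is good to about 2 mm. A picture is of the moment at which its call begins. There is no depth.
- bot.hand_in(): hands the job in; it is judged then, once.
The state is a dict: "t": time; "q": joint angles; "joint_vel": joint speeds; "joint_torque": joint torques, N m; "eef_pos": TCP position; "tool_rot": TCP orientation; "contact_force": force on the tool from outside, world axes, zero at the start; "torque": the same for the moment, N m; "gripper_width": opening from 0.0 (shut) to 1.0 (fully open); "grasp_force": force on a finger pad.
Only numpy, scipy, OpenCV 4.12 (cv2) and the standard library are available. Lean on these libraries where they do the work, as an engineer would, in place of code of your own. Each camera call takes 0.05 s, during which the arm holds its last target. There are 200 camera calls.

## Working session

There is one attempt and no reset: what is moved stays moved. The work goes in short steps, Python scripts to look and compute and a tool call to move; the robot and the scene stay as the last step left them, time stands still between calls to the robot, and variables do not carry over. Pictures are saved under pics/ and viewed, at most 14 in all, crops included, and the job is handed in when it is done.

Besides the shell and the picture viewer there is one more tool, called after "Emit:" by a JSON object that holds its "method" and its "body". jog_arm: Moves the arm, as the interface text tells. Its arguments: {"type":"object","properties":{"deltas":{"type":"array"},"newtons":{"type":"number"}},"required":["deltas"]}

```bash
mkdir -p pics; ls
cat > h.py <<'E'
import numpy as np, cv2
from scipy.spatial.transform import Rotation as R
from station import bot
def rot(a):
    a=np.array(a,float)
    return a if a.shape==(3,3) else R.from_quat(a,scalar_first=True).as_matrix()
def cast(c,uv,z):
    uv=np.atleast_2d(np.array(uv,float)); K=np.array(c["K"]); e=np.array(c["eye"])
    d=np.c_[(uv[:,0]-K[0,2])/K[0,0],(uv[:,1]-K[1,2])/K[1,1],np.ones(len(uv))]@rot(c["attitude"]).T
    return e+d*((z-e[2])/d[:,2])[:,None]
def proj(c,P):
    p=(np.atleast_2d(P)-np.array(c["eye"]))@rot(c["attitude"]); K=np.array(c["K"])
    return np.c_[p[:,0]/p[:,2]*K[0,0]+K[0,2],p[:,1]/p[:,2]*K[1,1]+K[1,2]]
def save(c,n): cv2.imwrite("pics/"+n,c["img"][:,:,::-1])
E
python3 - <<'E'
from h import *
import pickle
o=bot.get_obs();print({k:np.round(v,3) for k,v in o.items()}, bot.tip_reach)
for n in("top","scene"):
    c=bot.read_camera(n);save(c,n+"0.png");pickle.dump(c,open(n+"0.pkl","wb"));print(n,c["K"],c["eye"],c["attitude"])
E
```

```text
pics
{'t': np.float64(0.0), 'q': array([ 1.151,  0.478,  0.022,  1.556, -0.012,  1.109, -0.083]), 'joint_vel': array([-0.   , -0.002,  0.   ,  0.001, -0.   , -0.001,  0.001]), 'joint_torque': array([ 1.0000e-03, -5.9644e+01,  1.6080e+00, -2.8120e+01,  1.2000e-02,
        9.0000e-03,  0.0000e+00]), 'eef_pos': array([ 0.207, -0.642,  0.252]), 'tool_rot': array([-0.001,  0.988,  0.155, -0.   ]), 'contact_force': array([-0.127, -0.411, -0.234]), 'torque': array([-0.004, -0.011,  0.045]), 'grasp_force': np.float64(0.0), 'gripper_width': np.float64(0.999)} 0.022
top [[356.28481807   0.         259.58451184]
 [  0.         356.28481807 194.15337948]
 [  0.           0.           1.        ]] [ 0.36543889 -0.05134412  0.88725713] [ 0.06292996 -0.69877483  0.71041703 -0.05532816]
scene [[472.43070576   0.         259.48181357]
 [  0.         472.43070576 190.64929987]
 [  0.           0.           1.        ]] [1.29123614 0.24843425 0.82201516] [-0.22869767  0.5195849   0.75874161 -0.31943714]
```

View pics/top0.png

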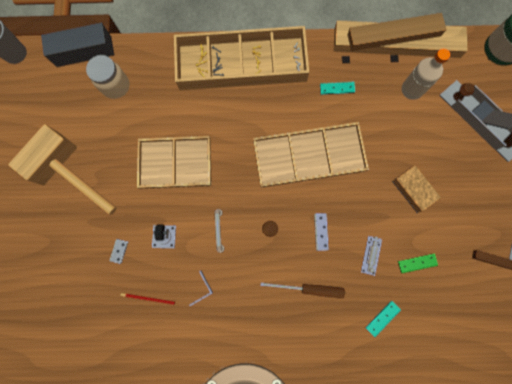

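View pics/scene0.png

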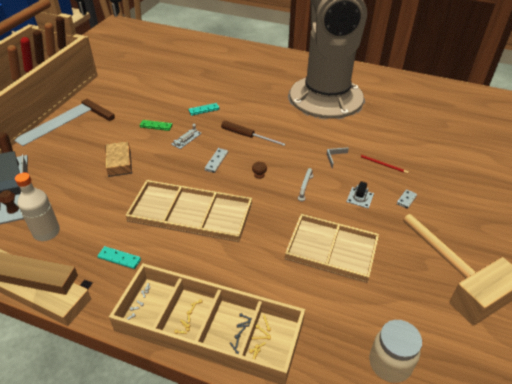

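Top view: the grey steel hinge at (321,231) is the long hinge. Its look-alikes are green at (418,263) and turquoise at (383,319) and (338,88). The small grey hinge at (118,251) is the short one. The bolt is at (371,255), handle (219,230), knob (270,229), castor (163,236), tray3 (310,154) and tray2 (174,162). Next I'll measure these and check with a close crop.

Run:
```python
from h import *
import pickle
c=pickle.load(open("top0.pkl","rb"));s=pickle.load(open("scene0.pkl","rb"))
for n,uv,z in [("long",(321,231),.01),("short",(118,251),.01),("bolt",(371,255),.01),("handle",(219,230),.03),("knob",(270,229),.03),("castor",(163,236),.01),("t3",(310,154),.01),("t2",(174,162),.01),("base",(245,385),0)]:
    p=cast(c,uv,z)[0];print(n,p.round(3),np.hypot(*p[:2]).round(3),proj(s,p).round(0))
a=cv2.resize(c["img"][195:285,100:420],None,fx=2.5,fy=2.5,interpolation=3)
b=cv2.resize(s["img"][90:215,130:430],None,fx=800/300,fy=800/300,interpolation=3)
im=np.vstack([a,b[:,:800]]);print(im.shape);cv2.imwrite("pics/crop0.png",im[:600,:,::-1])
```

```text
long [ 0.42  -0.192  0.01 ] 0.461 [[217. 158.]]
short [0.379 0.305 0.01 ] 0.487 [[407. 197.]]
bolt [ 0.36 -0.31  0.01] 0.475 [[187. 136.]]
handle [0.425 0.056 0.03 ] 0.428 [[306. 177.]]
knob [ 0.425 -0.067  0.03 ] 0.43 [[260. 165.]]
castor [0.414 0.196 0.01 ] 0.458 [[361. 194.]]
t3 [ 0.615 -0.173  0.01 ] 0.639 [[190. 209.]]
t2 [0.601 0.173 0.01 ] 0.625 [[333. 246.]]
base [ 0.068 -0.002  0.   ] 0.068 [[320. 108.]]
(558, 800, 3)
```

View pics/crop0.png

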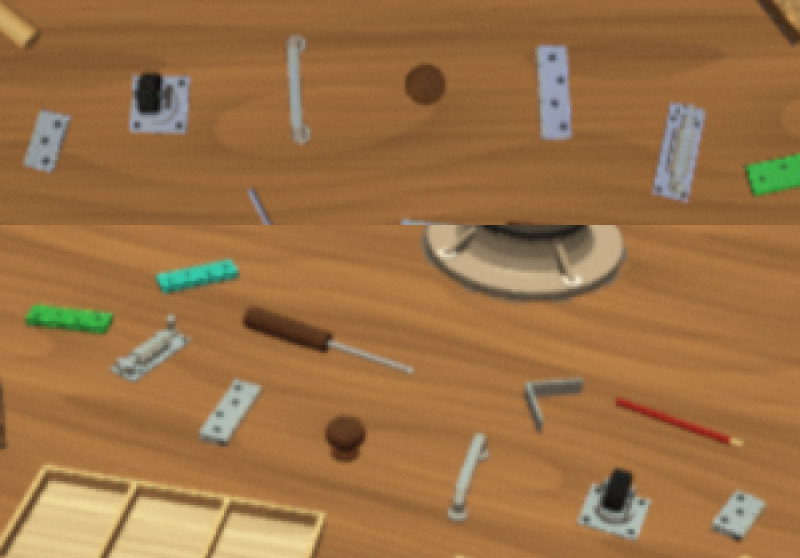

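The crop confirms the choice. The grey 4-hole hinge, bolt, knob, standing handle and 2–3-hole short hinge are all distinct from the green and turquoise look-alikes. Now for precise measurement.

```bash
cat > meas.py <<'E'
from h import *
def mask(img,kind):
    h,s,v=[a.astype(int) for a in cv2.split(cv2.cvtColor(img,cv2.COLOR_RGB2HSV))]
    if kind=="steel": m=(s<60)&(v>105)
    elif kind=="knob": m=(v<85)
    elif kind=="tray": m=(v>185)&(s>50)&(s<140)&(h<30)
    m=m.astype(np.uint8)
    return cv2.morphologyEx(m,cv2.MORPH_CLOSE,np.ones((5,5) if kind=="tray" else (3,3)))
def blob(c,uv,kind,z):
    m=mask(c["img"],kind); cs,_=cv2.findContours(m,0,2)
    k=max([q for q in cs if cv2.contourArea(q)>20],key=lambda q:cv2.pointPolygonTest(q,tuple(map(float,uv)),True))
    P=cast(c,k[:,0].astype(float),z)[:,:2].astype(np.float32)
    (cx,cy),(w,h),a=cv2.minAreaRect(P*1000)
    if w<h: w,h,a=h,w,a+90
    return np.round([cx,cy,w,h,(a+90)%180-90],1),k
E
python3 - <<'E'
from meas import *
import pickle
for f,L in(("top0",[("long",(321,231),"steel",.008),("short",(118,251),"steel",.008),("bolt",(371,255),"steel",.005),("handle",(219,230),"steel",.03),("knob",(270,229),"knob",.023),("castor",(163,243),"steel",.005),("t3",(310,154),"tray",.022),("t2",(174,162),"tray",.022)]),
 ("scene0",[("long",(217,158),"steel",.008),("short",(407,197),"steel",.008),("t3",(190,209),"tray",.022),("t2",(333,246),"tray",.022)])):
    c=pickle.load(open(f+".pkl","rb"))
    for n,uv,k,z in L:
        r,ct=blob(c,uv,k,z);print(f,n,r,cv2.boundingRect(ct))
E
```

```text
top0 long [ 419.  -193.2   91.1   30.5    0.8] (315, 213, 14, 38)
top0 short [379.4 305.3  56.2  30.3 -14.9] (110, 239, 18, 25)
top0 bolt [ 360.1 -312.2   92.    35.6  -15.3] (361, 236, 21, 40)
top0 handle [424.   56.2  98.8  15.9   3.3] (215, 210, 9, 42)
top0 knob [ 287.5 -187.3   96.3   15.9  -89.4] (302, 284, 42, 8)
top0 castor [414.1 195.8  57.   54.1  89.1] (152, 225, 24, 23)
top0 t3 [ 614.1 -171.1  270.4  123.2  -82.1] (254, 123, 114, 62)
top0 t2 [599.2 173.  181.4 124.6 -89.4] (137, 137, 73, 50)
scene0 long [ 421.5 -193.9   94.3   30.2    1.2] (205, 148, 22, 23)
scene0 short [382.2 304.3  61.4  29.2 -15.5] (398, 190, 18, 17)
scene0 t3 [ 614.6 -173.   272.5  127.6  -81.8] (126, 180, 126, 56)
scene0 t2 [600.7 171.2 184.7 127.5 -88.8] (286, 214, 93, 63)
```

Emit:
{"method": "jog_arm", "body": {"deltas": [[0.015, 0.03, 0, 0, 0, -0.03, 0.7], [0.02, 0.042, -0.01, 0, 0, -0.03, 0.7], [0.02, 0.042, -0.01, 0, 0, -0.03, 0.7], [0.02, 0.042, -0.01, 0, 0, -0.03, 0.7], [0.02, 0.042, -0.01, 0, 0, -0.03, 0.7], [0.02, 0.042, -0.01, 0, 0, -0.03, 0.7], [0.02, 0.042, -0.01, 0, 0, -0.03, 0.7], [0.02, 0.042, -0.01, 0, 0, -0.03, 0.7], [0.02, 0.042, -0.01, 0, 0, -0.03, 0.7], [0.02, 0.042, -0.01, 0, 0, -0.03, 0.7]]}}

```text
t: 1.1
eef_pos: [0.4024, -0.2327, 0.1629]
tool_rot: [0.0, 1.0, 0.005, 0.0]
contact_force: [1.1, -0.4, -0.1]
gripper_width: 0.702
grasp_force: 0.0
```

Emit:
{"method": "jog_arm", "body": {"deltas": [[0.009, 0.02, 0, 0, 0, 0, 0.7], [0.008, 0.017, 0, 0, 0, 0, 0.7], [0, 0, 0, 0, 0, 0, 0.7], [0, 0, 0, 0, 0, 0, 0.7]]}}

```text
t: 1.5
eef_pos: [0.4188, -0.1977, 0.1632]
tool_rot: [0.0, 1.0, 0.006, -0.0]
contact_force: [-0.2, -1.0, 0.3]
gripper_width: 0.697
grasp_force: 0.0
```

Run:
```python
from meas import *
o=bot.get_obs();print(o["eef_pos"],o["tool_rot"])
c=bot.read_camera("wrist");save(c,"w1.png");print(c["eye"],c["attitude"],c["K"][0][0],proj(c,[.419,-.193,.01]))
```

```text
[ 0.41879649 -0.19765886  0.16315451] [ 6.89046100e-05  9.99980682e-01  6.20971298e-03 -2.65316017e-04]
[ 0.50166358 -0.19609084  0.28362578] [ 0.11468546  0.70179123 -0.69398017 -0.11281777] 312.00541819811986 [[250.10402193 180.96917208]]
```

View pics/w1.png

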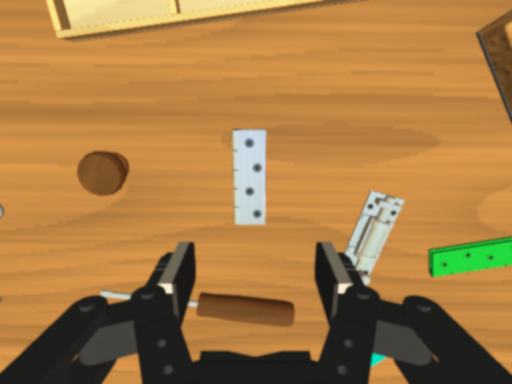

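The wrist view shows the long hinge at (250,177), the knob at (102,173) and the bolt at (373,235).

Run:
```python
from meas import *
c=bot.read_camera("wrist")
print(blob(c,(250,177),"steel",.010)[0]);print(blob(c,(373,230),"steel",.005)[0])
hsv=cv2.cvtColor(c["img"],cv2.COLOR_RGB2HSV);print(hsv[172,102],hsv[172,180])
m=((hsv[:,:,2]<140)&(hsv[:,:,1]>90)).astype(np.uint8)[130:220,60:150]
n,l,st,ce=cv2.connectedComponentsWithStats(m);i=1+st[1:,4].argmax();print(st[i],ce[i]+[60,130],cast(c,ce[i]+[60,130],.022))
```

```text
[ 421.2 -192.3   89.3   28.6    0.8]
[ 357.5 -310.6   99.5   36.   -13.5]
[ 14 164 126] [ 16 169 199]
[  17   21   51   44 1766] [102.11778029 171.7015855 ] [[ 0.4295172  -0.06550994  0.022     ]]
```

Emit:
{"method": "jog_arm", "body": {"deltas": [[0.002, 0.0045, -0.03, 0, 0, 0, 0.6], [0, 0, -0.04, 0, 0, 0, 0.6], [0, 0, -0.035, 0, 0, 0, 0.6], [0, 0, -0.02, 0, 0, 0, 0.6], [0, 0, -0.007, 0, 0, 0, 0.6], [0, 0, 0, 0, 0, 0, 0.6], [0, 0, 0, 0, 0, 0, 0.6]], "newtons": 40}}

```text
t: 2.3
eef_pos: [0.4215, -0.1937, 0.0321]
tool_rot: [0.0, 1.0, 0.005, 0.001]
contact_force: [0.8, 0.3, -0.2]
gripper_width: 0.601
grasp_force: 0.0
```

Run:
```python
from meas import *
print(bot.tip_reach,bot.get_obs()["eef_pos"])
save(bot.read_camera("wrist"),"w2.png")
```

```text
0.022 [ 0.42153924 -0.19370108  0.03211697]
```

View pics/w2.png

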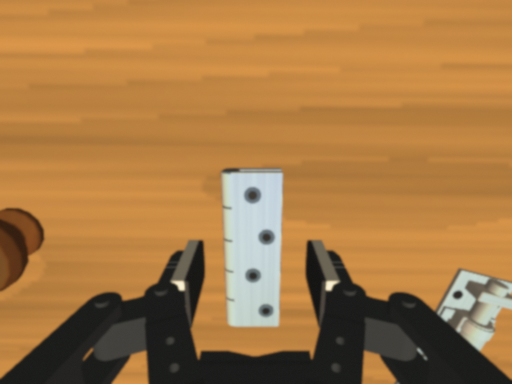

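The hinge lies centred between the pads, with edges at columns 222–282 and pads at 200 and 310. I'll lower and close.

Emit:
{"method": "jog_arm", "body": {"deltas": [[0, 0, -0.005, 0, 0, 0, 0.5], [0, 0, -0.002, 0, 0, 0, 0.45], [0, 0, 0, 0, 0, 0, 0.3], [0, 0, 0, 0, 0, 0, 0.25], [0, 0, 0, 0, 0, 0, 0.2], [0, 0, 0, 0, 0, 0, 0.2], [0, 0, 0, 0, 0, 0, 0.2]]}}

```text
t: 3.05
eef_pos: [0.4212, -0.1931, 0.0246]
tool_rot: [0.0, 1.0, 0.006, 0.0]
contact_force: [-1.3, -0.7, 5.4]
gripper_width: 0.332
grasp_force: 39.5
```

Emit:
{"method": "jog_arm", "body": {"deltas": [[0, 0, 0.01, 0, 0, 0, 0.2], [0, 0, 0.025, 0, 0, 0, 0.2], [0.01, 0.001, 0.03, 0, 0, 0.02, 0.2], [0.03, 0.003, 0.02, 0, 0, 0.02, 0.2], [0.04, 0.005, 0, 0, 0, 0.02, 0.2], [0.04, 0.005, 0, 0, 0, 0.02, 0.2], [0.04, 0.004, 0, 0, 0, 0.02, 0.2], [0.025, 0.002, 0, 0, 0, 0.02, 0.2], [0.008, 0.001, 0, 0, 0, 0.008, 0.2], [0, 0, 0, 0, 0, 0, 0.2]], "newtons": 50}}

```text
t: 4.05
eef_pos: [0.6143, -0.1714, 0.1092]
tool_rot: [-0.0, 0.998, 0.07, -0.0]
contact_force: [-0.3, 0.1, -2.4]
gripper_width: 0.325
grasp_force: 49.6
```

Run:
```python
from meas import *
print(bot.get_obs()["eef_pos"])
save(bot.read_camera("wrist"),"w3.png")
```

```text
[ 0.61428693 -0.17140263  0.1091581 ]
```

View pics/w3.png

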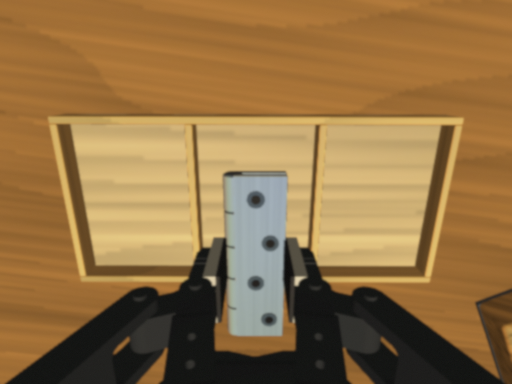

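The hinge is held level over the middle compartment, and the tray's walls run parallel to it.

Run:
```python
from meas import *
c=bot.read_camera("wrist")
P=cast(c,[(48,118),(463,118),(432,281),(82,281)],.022);print(P.round(4),P.mean(0),np.linalg.norm(P[0]-P[1]),np.linalg.norm(P[0]-P[3]))
d=P[0]-P[1];print(np.degrees(np.arctan2(-d[0],d[1])))
```

```text
[[ 0.6567 -0.0298  0.022 ]
 [ 0.6939 -0.2971  0.022 ]
 [ 0.5715 -0.3165  0.022 ]
 [ 0.534  -0.0471  0.022 ]] [ 0.61401797 -0.17261531  0.022     ] 0.26992611644050785 0.12395671824502258
7.929234191649139
```

Emit:
{"method": "jog_arm", "body": {"deltas": [[0, 0, -0.02, 0, 0, 0, 0.2], [0, 0, -0.03, 0, 0, 0, 0.2], [0, 0, -0.015, 0, 0, 0, 0.2], [0, 0, -0.008, 0, 0, 0, 0.2], [0, 0, -0.003, 0, 0, 0, 0.2], [0, 0, -0.002, 0, 0, 0, 0.2], [0, 0, -0.001, 0, 0, 0, 0.2], [0, 0, 0, 0, 0, 0, 0.2], [0, 0, 0, 0, 0, 0, 0.2]]}}

```text
t: 5.05
eef_pos: [0.6145, -0.172, 0.031]
tool_rot: [0.0, 0.998, 0.07, 0.001]
contact_force: [0.2, -0.9, -1.4]
gripper_width: 0.325
grasp_force: 49.5
```

Emit:
{"method": "jog_arm", "body": {"deltas": [[0, 0, -0.001, 0, 0, 0, 0.2], [0, 0, -0.0008, 0, 0, 0, 0.2], [0, 0, 0, 0, 0, 0, 0.2]]}}

```text
t: 5.35
eef_pos: [0.6145, -0.1721, 0.0297]
tool_rot: [0.0, 0.998, 0.07, 0.0]
contact_force: [-2.6, -0.0, 8.7]
gripper_width: 0.331
grasp_force: 50.4
```

Emit:
{"method": "jog_arm", "body": {"deltas": [[0, 0, 0, 0, 0, 0, 0.37], [0, 0, 0, 0, 0, 0, 0.45], [0, 0, 0, 0, 0, 0, 0.5], [0, 0, 0.01, 0, 0, 0, 0.5], [0, 0, 0.03, 0, 0, 0, 0.5], [0, 0, 0.04, 0, 0, 0, 0.5], [-0.02, -0.01, 0.02, 0, 0, -0.03, 0.5], [-0.038, -0.021, 0, 0, 0, -0.06, 0.5], [-0.038, -0.021, 0, 0, 0, -0.06, 0.5], [-0.038, -0.021, 0, 0, 0, -0.06, 0.5]]}}

```text
t: 6.35
eef_pos: [0.4789, -0.2457, 0.1295]
tool_rot: [0.0, 0.999, -0.036, 0.001]
contact_force: [0.2, -0.7, -0.5]
gripper_width: 0.501
grasp_force: 0.0
```

Emit:
{"method": "jog_arm", "body": {"deltas": [[-0.038, -0.021, 0, 0, 0, -0.06, 0.5], [-0.038, -0.021, 0, 0, 0, -0.06, 0.5], [-0.03, -0.016, 0, 0, 0, -0.06, 0.5], [-0.0155, -0.008, -0.01, 0, 0, -0.01, 0.5], [0, 0, 0, 0, 0, 0, 0.5]]}}

```text
t: 6.85
eef_pos: [0.3561, -0.3116, 0.1178]
tool_rot: [-0.0, 0.991, -0.131, -0.001]
contact_force: [0.9, -0.5, -0.3]
gripper_width: 0.501
grasp_force: 0.0
```

Run:
```python
from meas import *
print(bot.get_obs()["eef_pos"],bot.get_obs()["tool_rot"])
c=bot.read_camera("wrist");save(c,"w4.png");print(proj(c,[[.359,-.311,.003],[.359,-.311,.018]]))
```

```text
[ 0.35612216 -0.3116266   0.11775335] [-1.53526787e-04  9.91373555e-01 -1.31062314e-01 -1.05902836e-03]
[[254.05662728 191.69632418]
 [254.03170405 198.15274913]]
```

View pics/w4.png

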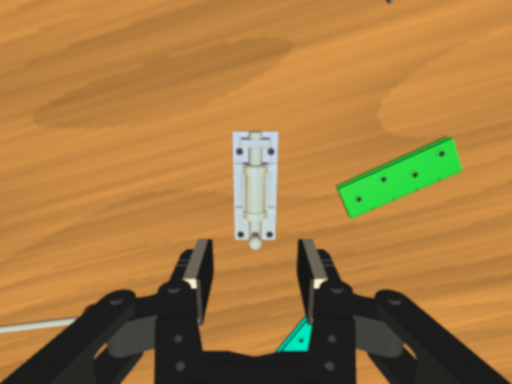

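The bolt's plate corners are at (233,132), (278,132), (276,240) and (236,240), and the pull is at (255,243).

Run:
```python
from meas import *
c=bot.read_camera("wrist")
P=cast(c,[(233,131.5),(278,131.5),(276.5,240),(235.5,240)],.003);print(P.round(4),P.mean(0),np.linalg.norm(P[0]-P[1]),np.linalg.norm(P[0]-P[3]))
d=P[0]+P[1]-P[2]-P[3];print(np.degrees(np.arctan2(d[1],d[0])))
```

```text
[[ 0.4114 -0.3073  0.003 ]
 [ 0.4027 -0.3398  0.003 ]
 [ 0.315  -0.3173  0.003 ]
 [ 0.3239 -0.284   0.003 ]] [ 0.36322092 -0.31207631  0.003     ] 0.03371278822665211 0.0905396417478596
-14.666027401730382
```

Emit:
{"method": "jog_arm", "body": {"deltas": [[0.003, 0, -0.02, 0, 0, 0, 0.5], [0.002, 0, -0.03, 0, 0, 0, 0.5], [0, 0, -0.02, 0, 0, 0, 0.5], [0, 0, -0.01, 0, 0, 0, 0.45], [0, 0, -0.005, 0, 0, 0, 0.4], [0, 0, -0.0025, 0, 0, 0, 0.35], [0, 0, 0, 0, 0, 0, 0.3], [0, 0, 0, 0, 0, 0, 0.15], [0, 0, 0, 0, 0, 0, 0.1], [0, 0, 0, 0, 0, 0, 0.1]], "newtons": 50}}

```text
t: 7.95
eef_pos: [0.3642, -0.3113, 0.0319]
tool_rot: [0.0, 0.992, -0.13, 0.001]
contact_force: [-1.1, 0.7, 6.2]
gripper_width: 0.203
grasp_force: 49.3
```

Emit:
{"method": "jog_arm", "body": {"deltas": [[0, 0, 0, 0, 0, 0, 0.1], [0, 0, 0, 0, 0, 0, 0.1]]}}

```text
t: 8.15
eef_pos: [0.3642, -0.3113, 0.0319]
tool_rot: [0.0, 0.992, -0.13, 0.001]
contact_force: [-0.2, 0.5, 7.2]
gripper_width: 0.202
grasp_force: 49.3
```

Emit:
{"method": "jog_arm", "body": {"deltas": [[0, 0, 0.006, 0, 0, 0, 0.1], [0, 0, 0.02, 0, 0, 0, 0.1], [0.005, 0.001, 0.035, 0, 0, 0.02, 0.1], [0.025, 0.005, 0.025, 0, 0, 0.05, 0.1], [0.04, 0.008, 0.01, 0, 0, 0.06, 0.1], [0.042, 0.008, 0, 0, 0, 0.06, 0.1], [0.042, 0.008, 0, 0, 0, 0.06, 0.1], [0.042, 0.008, 0, 0, 0, 0.06, 0.1], [0.035, 0.007, 0, 0, 0, 0.06, 0.1], [0.021, 0.004, 0, 0, 0, 0.03, 0.1]]}}

```text
t: 9.15
eef_pos: [0.6182, -0.2602, 0.1272]
tool_rot: [-0.0, 0.997, 0.072, 0.001]
contact_force: [-1.2, -0.4, -1.4]
gripper_width: 0.204
grasp_force: 49.0
```

Emit:
{"method": "jog_arm", "body": {"deltas": [[0.01, 0.002, 0, 0, 0, 0, 0.1], [0, 0, 0, 0, 0, 0, 0.1], [0, 0, 0, 0, 0, 0, 0.1]]}}

```text
t: 9.45
eef_pos: [0.624, -0.2607, 0.1267]
tool_rot: [0.0, 0.998, 0.069, -0.001]
contact_force: [-1.0, 0.5, -1.3]
gripper_width: 0.199
grasp_force: 49.0
```

Run:
```python
from meas import *
save(bot.read_camera("wrist"),"w5.png")
```

```text
(no output)
```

View pics/w5.png

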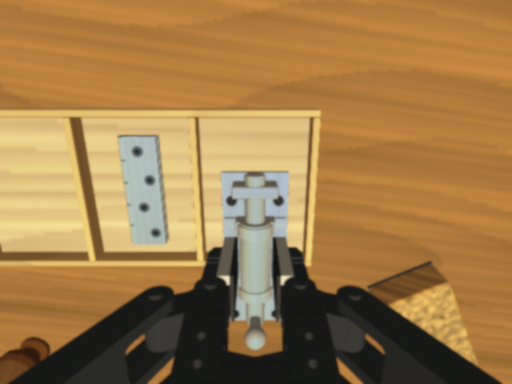

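The long hinge rests in the middle compartment, and the bolt hangs level over the right one.

Emit:
{"method": "jog_arm", "body": {"deltas": [[0.002, 0, -0.02, 0, 0, 0, 0.1], [0.002, 0, -0.035, 0, 0, 0, 0.1], [0, 0, -0.018, 0, 0, 0, 0.1], [0, 0, -0.008, 0, 0, 0, 0.1], [0, 0, -0.004, 0, 0, 0, 0.1], [0, 0, -0.002, 0, 0, 0, 0.1], [0, 0, 0, 0, 0, 0, 0.1], [0, 0, 0, 0, 0, 0, 0.1]]}}

```text
t: 10.3
eef_pos: [0.6302, -0.2602, 0.0411]
tool_rot: [0.0, 0.998, 0.07, 0.001]
contact_force: [-0.1, -0.8, -1.7]
gripper_width: 0.203
grasp_force: 49.0
```

Emit:
{"method": "jog_arm", "body": {"deltas": [[-0.001, 0, -0.0015, 0, 0, 0, 0.1], [0, 0, -0.0015, 0, 0, 0, 0.1], [0, 0, -0.001, 0, 0, 0, 0.1], [0, 0, 0, 0, 0, 0, 0.1]]}}

```text
t: 10.7
eef_pos: [0.6287, -0.2601, 0.037]
tool_rot: [0.0, 0.998, 0.07, 0.0]
contact_force: [-3.5, 0.8, 5.3]
gripper_width: 0.201
grasp_force: 50.2
```

Emit:
{"method": "jog_arm", "body": {"deltas": [[0, 0, 0, 0, 0, 0, 0.25], [0, 0, 0, 0, 0, 0, 0.35], [0, 0, 0, 0, 0, 0, 0.4], [0, 0, 0.01, 0, 0, 0, 0.4], [0, 0, 0.03, 0, 0, 0, 0.4], [0, 0, 0.04, 0, 0, 0, 0.6], [-0.015, 0.014, 0.01, 0, 0, -0.02, 0.7], [-0.03, 0.03, 0, 0, 0, -0.02, 0.7], [-0.033, 0.033, 0, 0, 0, -0.02, 0.7], [-0.033, 0.033, 0, 0, 0, -0.02, 0.7]]}}

```text
t: 11.7
eef_pos: [0.5167, -0.149, 0.1269]
tool_rot: [0.0, 1.0, 0.029, 0.001]
contact_force: [0.3, 1.1, 0.3]
gripper_width: 0.703
grasp_force: 0.0
```

Emit:
{"method": "jog_arm", "body": {"deltas": [[-0.033, 0.032, 0, 0, 0, -0.02, 0.7], [-0.033, 0.03, 0, 0, 0, -0.02, 0.7], [-0.02, 0.018, 0, 0, 0, -0.02, 0.7], [-0.006, 0.004, 0, 0, 0, 0, 0.7], [0, 0, 0, 0, 0, 0, 0.7]]}}

```text
t: 12.2
eef_pos: [0.4256, -0.0657, 0.1267]
tool_rot: [0.0, 1.0, 0.001, 0.001]
contact_force: [0.4, 0.2, 0.5]
gripper_width: 0.699
grasp_force: 0.0
```

Run:
```python
from meas import *
print(bot.get_obs()["eef_pos"],bot.get_obs()["tool_rot"])
c=bot.read_camera("wrist");print(proj(c,[[.427,-.066,0.023]]))
save(c,"w6.png")
```

```text
[ 0.42562184 -0.06568936  0.12669511] [1.67594480e-04 9.99999568e-01 7.07533380e-04 5.79462374e-04]
[[255.73425334 198.46819185]]
```

View pics/w6.png

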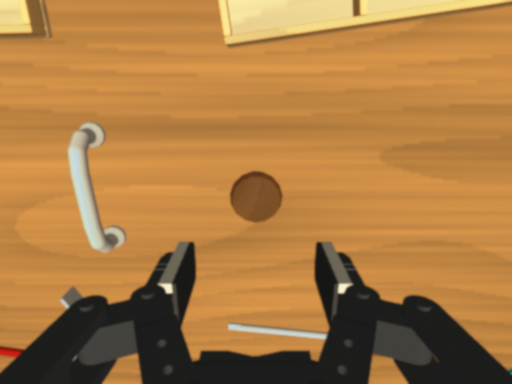

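The knob head is at (256,196), about 2 mm ahead of the estimate. The handle's feet are at (92,135) and (115,237).

Emit:
{"method": "jog_arm", "body": {"deltas": [[0.002, 0, -0.02, 0, 0, 0, 0.75], [0.001, 0, -0.03, 0, 0, 0, 0.75], [0, 0, -0.025, 0, 0, 0, 0.75], [0, 0, -0.013, 0, 0, 0, 0.75], [0, 0, -0.005, 0, 0, 0, 0.7], [0, 0, 0, 0, 0, 0, 0.6], [0, 0, 0, 0, 0, 0, 0.5], [0, 0, 0, 0, 0, 0, 0.4], [0, 0, 0, 0, 0, 0, 0.35], [0, 0, 0, 0, 0, 0, 0.35]], "newtons": 30}}

```text
t: 13.25
eef_pos: [0.4296, -0.0663, 0.0339]
tool_rot: [0.0, 1.0, -0.0, 0.001]
contact_force: [0.9, -1.6, 7.1]
gripper_width: 0.442
grasp_force: 30.2
```

Run:
```python
from meas import *
print(bot.get_obs()["eef_pos"],bot.get_obs()["tool_rot"])
c=cv2.imread("pics/w6.png")
```

```text
[ 0.42957863 -0.06627578  0.03386451] [ 2.01310784e-04  9.99999279e-01 -2.67842403e-04  1.15276310e-03]
```

Emit:
{"method": "jog_arm", "body": {"deltas": [[0, 0, 0.006, 0, 0, 0, 0.35], [0, 0, 0.02, 0, 0, 0, 0.35], [0.005, 0, 0.03, 0, 0, 0.02, 0.35], [0.02, -0.002, 0.02, 0, 0, 0.02, 0.35], [0.035, -0.004, 0.005, 0, 0, 0.02, 0.35], [0.04, -0.004, 0, 0, 0, 0.02, 0.35], [0.037, -0.004, 0, 0, 0, 0.02, 0.35], [0.025, -0.003, 0, 0, 0, 0.02, 0.35], [0.01, -0.001, 0, 0, 0, 0.02, 0.35], [0.001, 0, 0, 0, 0, 0, 0.35]]}}

```text
t: 14.25
eef_pos: [0.6019, -0.0838, 0.1139]
tool_rot: [-0.0, 0.998, 0.07, -0.0]
contact_force: [0.4, -0.5, -0.0]
gripper_width: 0.436
grasp_force: 30.3
```

Emit:
{"method": "jog_arm", "body": {"deltas": [[0, 0, 0, 0, 0, 0, 0.35], [0, 0, -0.02, 0, 0, 0, 0.35], [0, 0, -0.03, 0, 0, 0, 0.35], [0, 0, -0.015, 0, 0, 0, 0.35], [0, 0, -0.006, 0, 0, 0, 0.35], [0, 0, -0.002, 0, 0, 0, 0.35], [0, 0, 0, 0, 0, 0, 0.35], [0, 0, 0, 0, 0, 0, 0.35]]}}

```text
t: 15.05
eef_pos: [0.6023, -0.084, 0.0421]
tool_rot: [0.0, 0.998, 0.07, 0.001]
contact_force: [-0.8, -0.5, -0.2]
gripper_width: 0.434
grasp_force: 30.3
```

Emit:
{"method": "jog_arm", "body": {"deltas": [[0, 0, -0.0015, 0, 0, 0, 0.35], [0, 0, -0.001, 0, 0, 0, 0.35], [0, 0, -0.001, 0, 0, 0, 0.35], [0, 0, 0, 0, 0, 0, 0.35]]}}

```text
t: 15.45
eef_pos: [0.602, -0.084, 0.0389]
tool_rot: [0.0, 0.998, 0.07, 0.0]
contact_force: [-3.5, -0.0, 10.8]
gripper_width: 0.438
grasp_force: 31.0
```

Emit:
{"method": "jog_arm", "body": {"deltas": [[0, 0, 0, 0, 0, 0, 0.48], [0, 0, 0, 0, 0, 0, 0.52], [0, 0, 0, 0, 0, 0, 0.54], [0, 0, 0.01, 0, 0, 0, 0.54], [0, 0, 0.03, 0, 0, 0, 0.54], [0, 0, 0.04, 0, 0, 0, 0.6], [-0.01, 0.018, 0.02, 0, 0, -0.02, 0.6], [-0.022, 0.039, 0, 0, 0, -0.04, 0.6], [-0.022, 0.039, 0, 0, 0, -0.04, 0.6], [-0.022, 0.039, 0, 0, 0, -0.04, 0.6]]}}

```text
t: 16.45
eef_pos: [0.5249, 0.0522, 0.1385]
tool_rot: [-0.0, 1.0, -0.001, 0.001]
contact_force: [0.9, 1.0, -1.2]
gripper_width: 0.601
grasp_force: 0.0
```

Emit:
{"method": "jog_arm", "body": {"deltas": [[-0.022, 0.039, 0, 0, 0, -0.04, 0.6], [-0.022, 0.039, 0, 0, 0, -0.04, 0.6], [-0.022, 0.039, 0, 0, 0, -0.04, 0.6], [-0.022, 0.039, 0, 0, 0, -0.04, 0.6], [-0.022, 0.039, 0, 0, 0, -0.04, 0.6], [-0.022, 0.039, 0, 0, 0, -0.04, 0.6], [-0.013, 0.02, 0, 0, 0, -0.02, 0.6], [0, 0, 0, 0, 0, 0, 0.6], [0, 0, 0, 0, 0, 0, 0.6]]}}

```text
t: 17.35
eef_pos: [0.3806, 0.3051, 0.1379]
tool_rot: [0.0, 0.992, -0.129, 0.0]
contact_force: [0.0, 0.3, -0.9]
gripper_width: 0.604
grasp_force: 0.0
```

Run:
```python
from meas import *
print(bot.get_obs()["eef_pos"],bot.get_obs()["tool_rot"])
c=bot.read_camera("wrist");p=proj(c,[[.381,.305,0.01]])[0];print(p)
print(blob(c,p,"steel",.010)[0])
t=bot.read_camera("top");w=cv2.resize(c["img"],(400,300));u=cv2.resize(t["img"][100:260,100:420],(640,320))
cv2.imwrite("pics/w7.png",np.vstack([u,np.hstack([w,np.zeros((300,240,3),np.uint8)])])[:600,:,::-1])
```

```text
[0.38057775 0.3051288  0.13791778] [ 2.27618306e-05  9.91647604e-01 -1.28976596e-01  2.56640464e-04]
[255.70083887 189.42082464]
[382.2 306.5  55.5  28.8 -14.9]
```

View pics/w7.png

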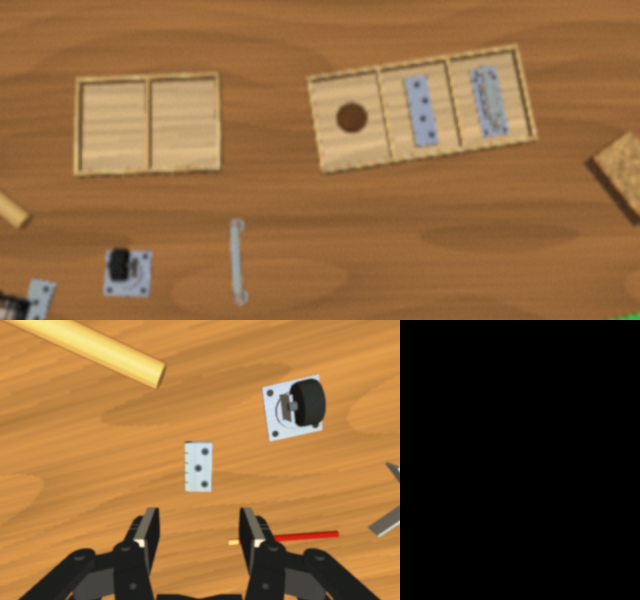

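All three tray3 fittings sit in their compartments. The short hinge is at crop (198,467), centred between the pads.

Emit:
{"method": "jog_arm", "body": {"deltas": [[0.001, 0.001, -0.03, 0, 0, 0, 0.6], [0, 0, -0.04, 0, 0, 0, 0.6], [0, 0, -0.025, 0, 0, 0, 0.6], [0, 0, -0.012, 0, 0, 0, 0.5], [0, 0, -0.005, 0, 0, 0, 0.45], [0, 0, 0, 0, 0, 0, 0.4], [0, 0, 0, 0, 0, 0, 0.25], [0, 0, 0, 0, 0, 0, 0.2], [0, 0, 0, 0, 0, 0, 0.2], [0, 0, 0, 0, 0, 0, 0.2]], "newtons": 40}}

```text
t: 18.45
eef_pos: [0.3822, 0.3065, 0.0264]
tool_rot: [-0.001, 0.992, -0.13, 0.001]
contact_force: [-0.6, -2.1, 7.0]
gripper_width: 0.329
grasp_force: 40.1
```

Emit:
{"method": "jog_arm", "body": {"deltas": [[0, 0, 0.008, 0, 0, 0, 0.2], [0, 0, 0.025, 0, 0, 0, 0.2], [0.005, -0.002, 0.035, 0, 0, 0.02, 0.2], [0.025, -0.01, 0.02, 0, 0, 0.04, 0.2], [0.037, -0.015, 0, 0, 0, 0.05, 0.2], [0.04, -0.017, 0, 0, 0, 0.05, 0.2], [0.04, -0.017, 0, 0, 0, 0.05, 0.2], [0.037, -0.015, 0, 0, 0, 0.04, 0.2], [0.025, -0.01, 0, 0, 0, 0.02, 0.2], [0.008, -0.004, 0, 0, 0, 0, 0.2]]}}

```text
t: 19.45
eef_pos: [0.6014, 0.2135, 0.1138]
tool_rot: [0.0, 1.0, 0.003, 0.001]
contact_force: [-0.8, -0.1, -0.8]
gripper_width: 0.323
grasp_force: 39.7
```

Emit:
{"method": "jog_arm", "body": {"deltas": [[0, 0, 0, 0, 0, 0, 0.2], [0, 0, -0.02, 0, 0, 0, 0.2], [0, 0, -0.03, 0, 0, 0, 0.2], [0, 0, -0.018, 0, 0, 0, 0.2], [0, 0, -0.007, 0, 0, 0, 0.2], [0, 0, -0.003, 0, 0, 0, 0.2], [0, 0, 0, 0, 0, 0, 0.2], [0, 0, 0, 0, 0, 0, 0.2]]}}

```text
t: 20.25
eef_pos: [0.599, 0.2167, 0.0367]
tool_rot: [-0.0, 1.0, 0.005, 0.001]
contact_force: [0.5, 0.4, -0.9]
gripper_width: 0.327
grasp_force: 39.7
```

Emit:
{"method": "jog_arm", "body": {"deltas": [[0, 0, -0.002, 0, 0, 0, 0.2], [0, 0, -0.0015, 0, 0, 0, 0.2], [0, 0, -0.001, 0, 0, 0, 0.2], [0, 0, -0.0005, 0, 0, 0, 0.2], [0, 0, 0, 0, 0, 0, 0.2]]}}

```text
t: 20.75
eef_pos: [0.5988, 0.216, 0.0315]
tool_rot: [0.0, 1.0, 0.005, 0.0]
contact_force: [-2.2, -1.0, 6.4]
gripper_width: 0.323
grasp_force: 40.6
```

Emit:
{"method": "jog_arm", "body": {"deltas": [[0, 0, 0, 0, 0, 0, 0.37], [0, 0, 0, 0, 0, 0, 0.45], [0, 0, 0, 0, 0, 0, 0.48], [0, 0, 0.01, 0, 0, 0, 0.48], [0, 0, 0.03, 0, 0, 0, 0.48], [0, 0, 0.04, 0, 0, 0, 0.48], [-0.014, -0.013, 0.025, 0, 0, 0, 0.48], [-0.03, -0.028, 0, 0, 0, 0.01, 0.48], [-0.033, -0.03, 0, 0, 0, 0.01, 0.48], [-0.033, -0.03, 0, 0, 0, 0.01, 0.48]]}}

```text
t: 21.75
eef_pos: [0.4877, 0.1142, 0.1364]
tool_rot: [-0.0, 1.0, 0.02, 0.001]
contact_force: [0.3, -0.8, -0.7]
gripper_width: 0.483
grasp_force: 0.0
```

Emit:
{"method": "jog_arm", "body": {"deltas": [[-0.033, -0.03, 0, 0, 0, 0.01, 0.48], [-0.023, -0.02, 0, 0, 0, 0.005, 0.48], [-0.008, -0.008, 0, 0, 0, 0, 0.48], [0, 0, 0, 0, 0, 0, 0.48], [0, 0, 0, 0, 0, 0, 0.48]]}}

```text
t: 22.25
eef_pos: [0.4262, 0.0581, 0.1362]
tool_rot: [-0.0, 1.0, 0.028, 0.001]
contact_force: [0.7, -0.2, 0.3]
gripper_width: 0.483
grasp_force: 0.0
```

Run:
```python
from meas import *
print(bot.get_obs()["eef_pos"],bot.get_obs()["tool_rot"])
c=bot.read_camera("wrist");p=proj(c,[[.425,.057,0.03]])[0];print(p)
print(blob(c,p,"steel",.030)[0])
save(c,"w8.png")
```

```text
[0.42619482 0.05805153 0.13621977] [-4.46332208e-04  9.99619102e-01  2.75682340e-02  1.20210442e-03]
[256.68142353 200.75950427]
[435.3  59.6  97.6  15.2   3.6]
```

View pics/w8.png

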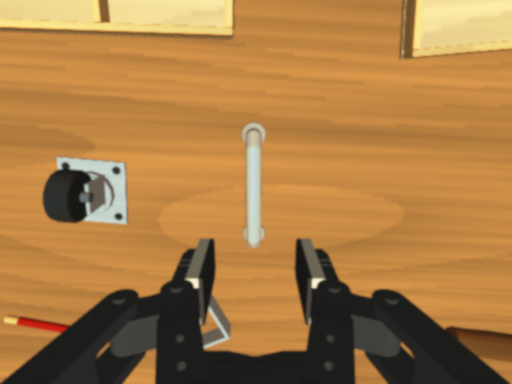

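The handle runs nearly vertical in the picture, with its feet at (254,132) and (254,236).

Run:
```python
from meas import *
c=bot.read_camera("wrist")
P=cast(c,[(253.5,132),(254.3,236.5)],.004);print(P.round(4),P.mean(0).round(4),np.linalg.norm(P[0]-P[1]))
d=P[0]-P[1];print(np.degrees(np.arctan2(d[1],d[0])), cast(c,[(242,133),(265.5,133),(254,122.5),(254,246.5)],0.004).round(4))
```

```text
[[0.4742 0.0625 0.004 ]
 [0.3813 0.0568 0.004 ]] [0.4278 0.0597 0.004 ] 0.09307030801577396
3.5030874951429354 [[0.4729 0.0717 0.004 ]
 [0.4739 0.0528 0.004 ]
 [0.4817 0.0625 0.004 ]
 [0.3713 0.0566 0.004 ]]
```

Emit:
{"method": "jog_arm", "body": {"deltas": [[0.001, 0.001, -0.02, 0, 0, 0, 0.48], [0, 0, -0.03, 0, 0, 0, 0.48], [0, 0, -0.025, 0, 0, 0, 0.48], [0, 0, -0.015, 0, 0, 0, 0.48], [0, 0, -0.006, 0, 0, 0, 0.4], [0, 0, 0, 0, 0, 0, 0.3], [0, 0, 0, 0, 0, 0, 0.2], [0, 0, 0, 0, 0, 0, 0.1], [0, 0, 0, 0, 0, 0, 0.03], [0, 0, 0, 0, 0, 0, 0.03]], "newtons": 40}}

```text
t: 23.35
eef_pos: [0.4263, 0.0583, 0.0402]
tool_rot: [-0.0, 1.0, 0.027, 0.001]
contact_force: [-0.8, 1.7, 3.3]
gripper_width: 0.123
grasp_force: 39.1
```

Emit:
{"method": "jog_arm", "body": {"deltas": [[0, 0, 0, 0, 0, 0, 0.03], [0, 0, 0, 0, 0, 0, 0.03]]}}

```text
t: 23.55
eef_pos: [0.4263, 0.0583, 0.0401]
tool_rot: [-0.0, 1.0, 0.027, 0.001]
contact_force: [-0.2, 0.0, 5.9]
gripper_width: 0.125
grasp_force: 39.5
```

Emit:
{"method": "jog_arm", "body": {"deltas": [[0, 0, 0.006, 0, 0, 0, 0.03], [0, 0, 0.02, 0, 0, 0, 0.03], [0.004, 0.002, 0.03, 0, 0, 0.02, 0.03], [0.018, 0.007, 0.025, 0, 0, 0.05, 0.03], [0.033, 0.013, 0.005, 0, 0, 0.06, 0.03], [0.038, 0.015, 0, 0, 0, 0.07, 0.03], [0.038, 0.015, 0, 0, 0, 0.07, 0.03], [0.028, 0.011, 0, 0, 0, 0.05, 0.03], [0.012, 0.005, 0, 0, 0, 0.03, 0.03], [0.0035, 0.001, 0, 0, 0, 0, 0.03]]}}

```text
t: 24.55
eef_pos: [0.6008, 0.1275, 0.1252]
tool_rot: [-0.0, 0.98, 0.201, -0.0]
contact_force: [-0.1, -0.2, -1.5]
gripper_width: 0.117
grasp_force: 39.1
```

Emit:
{"method": "jog_arm", "body": {"deltas": [[0, 0, 0, 0, 0, 0, 0.03], [0, 0, 0, 0, 0, 0, 0.03]]}}

```text
t: 24.75
eef_pos: [0.5988, 0.1263, 0.1253]
tool_rot: [0.0, 0.98, 0.201, -0.001]
contact_force: [0.0, -0.3, -1.8]
gripper_width: 0.123
grasp_force: 39.1
```

Run:
```python
from meas import *
c=bot.read_camera("wrist")
print(proj(c,[[.60,.172,.022],[.663,.0812,.022]]).round(0))
save(c,"w9.png")
```

```text
[[199. 176.]
 [347. 146.]]
```

View pics/w9.png

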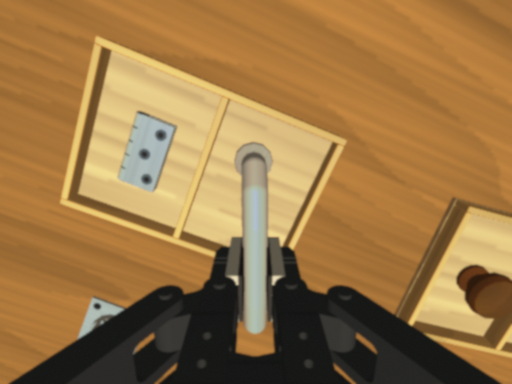

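The handle is held level over the right compartment of tray2, with the tray corner at (345,142) as predicted. The short hinge is in the left compartment.

Emit:
{"method": "jog_arm", "body": {"deltas": [[0.001, 0.001, -0.015, 0, 0, 0, 0.03], [0.001, 0, -0.03, 0, 0, 0, 0.03], [0, 0, -0.018, 0, 0, 0, 0.03], [0, 0, -0.008, 0, 0, 0, 0.03], [0, 0, -0.004, 0, 0, 0, 0.03], [0, 0, -0.002, 0, 0, 0, 0.03], [0, 0, 0, 0, 0, 0, 0.03], [0, 0, 0, 0, 0, 0, 0.03]]}}

```text
t: 25.6
eef_pos: [0.6026, 0.1282, 0.0494]
tool_rot: [-0.0, 0.98, 0.201, 0.001]
contact_force: [-0.0, -0.3, -1.5]
gripper_width: 0.125
grasp_force: 39.1
```

Emit:
{"method": "jog_arm", "body": {"deltas": [[-0.001, 0, -0.0015, 0, 0, 0, 0.03], [0, 0, -0.001, 0, 0, 0, 0.03], [0, 0, -0.001, 0, 0, 0, 0.03], [0, 0, -0.001, 0, 0, 0, 0.03], [0, 0, 0, 0, 0, 0, 0.03]]}}

```text
t: 26.1
eef_pos: [0.6011, 0.1282, 0.0451]
tool_rot: [0.0, 0.98, 0.201, 0.0]
contact_force: [-3.5, -1.8, 9.7]
gripper_width: 0.119
grasp_force: 40.2
```

Emit:
{"method": "jog_arm", "body": {"deltas": [[0, 0, 0, 0, 0, 0, 0.18], [0, 0, 0, 0, 0, 0, 0.26], [0, 0, 0, 0, 0, 0, 0.3], [0, 0, 0.01, 0, 0, 0, 0.3], [0, 0, 0.03, 0, 0, 0, 0.3], [0, 0, 0.04, 0, 0, 0, 0.3], [-0.01, -0.03, 0.04, 0, 0, 0, 0.3], [-0.01, -0.04, 0.04, 0, 0, 0, 0.3], [-0.01, -0.04, 0.02, 0, 0, 0, 0.3], [-0.01, -0.03, 0, 0, 0, 0, 0.3]]}}

```text
t: 27.1
eef_pos: [0.5641, -0.0085, 0.2224]
tool_rot: [0.001, 0.98, 0.2, 0.003]
contact_force: [0.9, -0.3, 0.1]
gripper_width: 0.298
grasp_force: 0.0
```

Emit:
{"method": "jog_arm", "body": {"deltas": [[-0.01, -0.02, 0, 0, 0, 0, 0.3], [0, 0, 0, 0, 0, 0, 0.3], [0, 0, 0, 0, 0, 0, 0.3]]}}

```text
t: 27.4
eef_pos: [0.5526, -0.0262, 0.2187]
tool_rot: [0.0, 0.98, 0.201, 0.0]
contact_force: [0.8, 0.5, 0.8]
gripper_width: 0.298
grasp_force: 0.0
```

Run:
```python
from meas import *
t=bot.read_camera("top");s=bot.read_camera("scene")
a=cv2.resize(t["img"][110:260,100:400],(600,300));b=cv2.resize(s["img"][150:300,110:410],(600,300))
cv2.imwrite("pics/end.png",np.vstack([a,b])[:,:,::-1])
```

```text
(no output)
```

View pics/end.png

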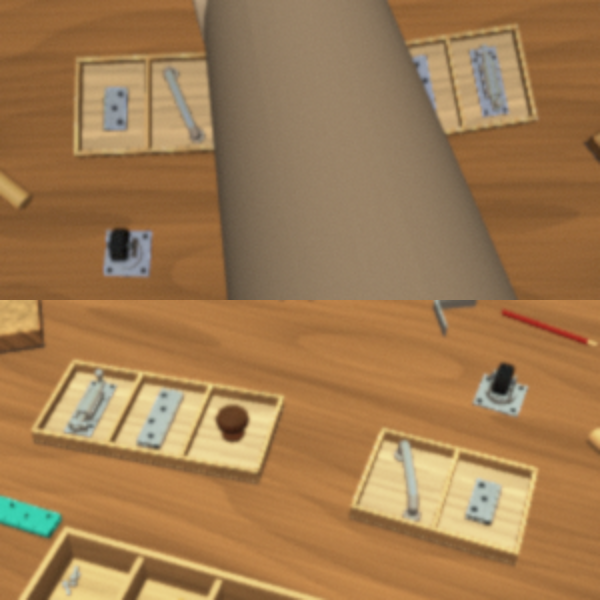

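The scene view shows all five fittings standing in their compartments, both handle feet inside the walls, and the castor where it was.

```bash
python3 -c "
from station import bot
print(bot.hand_in())"
```

```text
the job is handed in; nothing more can be done
None
```

Both kits are made up and handed in after about 27 s on the robot's clock: long hinge, barrel bolt and knob in the three-compartment tray, short hinge and bow handle in the two-compartment tray, castor left standing where it was.

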